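# Bleed the air tank at its lock-nut valve

## Task

The little air tank that blows the filings out of locks has to be bled before it is put away. Unscrew the small knurled lock nut on its valve all the way up to its stop, then press the freed valve pin down, gently but nearly to the bottom of its travel, and keep it down for two seconds before letting it spring back up. Leave the nut unscrewed, do not strain the valve, and leave the other things on the bench where they are.

Things in the scene. Friction and masses are not known exactly. Their poses are not given: they have to be found in the camera images.
- air_tank: Grey steel air tank, 84 mm in diameter, 196 mm long, lying on a plywood board 100x200x14 mm; it does not move. Origin: centre of the board's underside; y along the tank, z up. Hose coupling on the +y end (to 130 mm). On top two bosses with faces 112 mm up, at y = +32 and -32 mm: one holds the valve, the other a brass hexagon plug 11 mm high; which is which varies.
- valve: Upright brass valve in one boss; it does not move. Origin: on its axis at the boss's face. Hexagon foot 19 mm wide, 9 mm high, then a stem 10 mm thick to 18 mm. Above it stands an 8 mm core with the lock nut and the pin. The core is set high or low, not reported: its top face is 22 to 36 mm above this origin. A pinch of more than 30 N a finger crushes the nut's thread.
- valve_stem (a point): On the valve's axis at the top of the fixed stem, 18 mm above the valve's origin, z up. It does not follow the core, nut or pin. The flat steel pin tip, 6 mm in diameter, stands 20.5 mm above the core's top face, so 24.5 to 38.5 mm above this point: to be found by touch. A push of more than 15 N bends the pin.
- lock_nut (a joint): Turn of the knurled brass lock nut (12 mm in diameter, 8 mm high) on the threaded pin, rad. 0 = down on the core's top face, blocking the pin; starts at 0 to 0.7. Positive = counter-clockwise from above = unscrewing: climbs 0.75 mm per rad to a stop at 4.8. It rubs with 0.04 N m and stays where left. At the stop its top is 8.9 mm below the pin's tip.
- valve_pin (a joint): How far the pin is pressed down, m: 0 = up and shut, 0.0035 = hard bottom. It goes down only as far as the nut has climbed. Its spring gives 4 N at the top and 8.3 N at the bottom; air is let out from 2.3 mm down. It springs back when let go.
- red_tin_tray: rusty open tin tray, 60x90x20 mm; a bystander. Origin: centre of its underside.
- pliers: red-handled pliers lying flat, 59x145x14 mm; a bystander. Origin: centre of its underside.
- tape_roll: black roll of tape lying flat, 58 mm wide, 18 mm high; a bystander. Origin: centre of its underside.
- rim_lock: flat rim lock case, 62x110x18 mm; a bystander. Origin: centre of its underside.
- cylinder_2: brass lock cylinder lying flat, 33x63x17 mm; a bystander. Origin: centre of its underside.
- padlock_lying: brass padlock lying flat, 67x44x18 mm; a bystander. Origin: centre of its underside.
- loupe: black eye loupe, 36 mm wide, 34 mm high, in front of the tank; a bystander. Origin: centre of its underside.
- cylinder_3: pale metal lock cylinder lying flat in front of the tank, 33x63x17 mm; a bystander. Origin: centre of its underside.

How it is judged:
On the way, in this order (a step that is already met when the one before it is completed fails the run):
1. the lock nut is unscrewed to its stop (value of joint lock_nut above 4.3 rad), for 0.2 s.
2. the pin is kept pressed, so that the tank empties (value of joint valve_pin above 0.0023 m), for 1.5 s.
At the end, for the whole second after the job is handed in: The lock nut was unscrewed to its stop (4.3 rad or more), then the pin kept 2.3 mm or more down for 1.5 s; at the end the nut is still unscrewed (over 4.2 rad) and the pin is up again (under 0.6 mm) (value of joint lock_nut above 4.2 rad and value of joint valve_pin below 0.0006 m); the robot touches nothing.
It fails at once if the pin's tip is pushed with more than 15 N, which bends it (contact force between anything else and pin_tip above 15 N).
It fails at once if the fingers squeeze the valve with more than 70 N (both pads together) (contact force between the fingers and valve above 70 N).
It fails at once if a bystander is moved more than 15 mm (distance of any of red_tin_tray, pliers, tape_roll, rim_lock, cylinder_2, padlock_lying, loupe, cylinder_3 from where it was at the start of the episode above 0.015 m).
It also fails if it takes over 64 s, if anything falls off the work surface, if the arm or the gripper's body presses on something with over 40 N, if the wrist force passes 120 N, or if a joint passes its speed limit or range.

## Robot

A 7-joint arm with a two-finger parallel gripper is mounted at the origin on a cart in front of the work surface, level with it; the furniture and walls round the work are solid. World frame = base frame: x ahead of the robot, y to its left, z up, the work surface at z = 0. Lengths are in m, angles in rad, forces in N, time in s.
With the tool pointing down it reaches from about 0.35 to 0.9 m from the base axis. Payload 8.1 kg.
Tool frame: the origin (TCP) lies on the centre line of the jaws, within the pads' length; the fingertips stand 19 mm ahead of it and the grasp point (between the pads) is the TCP; z points along the fingers, y is the direction in which the jaws open and shut (so a half turn about z gives the same grasp; the last joint's range is limited). The gripper opens to 92 mm and grips with 3 to 60 N. Pads are 19 mm wide; open, the fingers measure 130 mm over their backs; the gripper's body (75 mm by 190 mm) begins 47 mm behind the grasp point.
Start: joints at [1.234, 0.434, 0.025, 1.573, -0.012, 1.134, -0.075], TCP at [0.145, -0.608, 0.246] pointing down, gripper open.
Joint ranges: [-2.62, 2.62], [-0.44, 2.09], [-1.27, 1.32], [0.08, 2.57], [-1.32, 4.46], [0.12, 2], [-2.74, 2.74]. Speed limits (rad/s): [2.22, 2.22, 3.01, 3.01, 3.14, 3.14, 3.14].

## Interface

Orientations are given as a rotation vector (axis times angle).
In Python, from cell import monitor, imaging, workorder, outline_of gives the robot as it stands.
- The arm moves only by the tool move_arm, never from a script. Its argument "series" is a list of rows, each a list of 6 numbers: the shift along the world's x, y, z in cm, then the turn, a rotation vector about the world's x, y, z in degrees. A call has 1 to 8 rows; each row shifts and turns the commanded pose from where the row before left it; what a row does not reach is not made up. A row lasts 1/10 s, in which the tool goes at most 50 mm and 8.59 degrees, less where a joint would pass 70% of its speed; a pose out of reach is approached as far as the arm can. A call with a gripper value outside its range is refused whole. "grip" is the opening, from 0 (shut) to 1 (fully open), set as the call begins (left out, the last holds). The fingers move at their own pace and stop on an object; "force" is the grip in N (left out, the last holds). Time passes only in rows, so rows that do not move let the fingers close. It gives the time, the measured TCP pose, the force and the opening at its end, in the units of the state.
- monitor.observe(): the state, without advancing time (a new reading comes with each control period).
- imaging.get_image(name): name is "scene" or "side" or "wrist"; returns a dict with "color" (420x560x3 uint8, red, green, blue), "fx", "fy", "cx", "cy" (pixels), "dist_coeffs" ([k1, k2, p1, p2, k3] as OpenCV has them; the pictures are not rectified), "rvec" (rotation vector, rad) and "tvec" (3), from world to camera coordinates, as OpenCV has them; the wrist camera has in their place "mount" (4x4, takes a point from camera to tool coordinates, whose origin is the TCP and whose axes are the flange's). Camera axes: x right, y down, z forward; pixel columns grow to the right and rows downward; lengths in m; the calibration is good to about 2 mm. A picture is of the moment at which its call begins: read the wrist's pose just before it. There is no depth.
- workorder.sign_off(): hands the job in, once; it reports no verdict.
Trained networks look in the newest picture that a camera, given by its name, has taken for a name from the list of things; names that differ only in an ending like _2 or _b are one class to them, and where a whole thing is asked for, a point or a joint stands for the part that bears it (a point fixed in the world has none). Each returns a list of dicts, best first, with "p" (0 to 1); they miss things now and then, are a little off and sometimes report something else, mostly with a low value. They report only what shows in the picture. A call takes as long as a camera call.
- outline_of(camera, thing): "mask" (420x560 bool, what is visible of it) and "rect" ([left, top, width, height] in pixels, round what is visible of it).
The state is a dict: "clock": time; "joints": joint angles; "dq": joint speeds; "joint_efforts": joint torques, N m; "position": TCP position; "ee_rot": TCP orientation; "force": force on the tool from outside, world axes, zero at the start; "ft_torque": the same for the moment, N m; "width": opening from 0.0 (shut) to 1.0 (fully open).
Only numpy, scipy, OpenCV 4.12 (cv2) and the standard library are available. Lean on these libraries where they do the work, as an engineer would, in place of code of your own. Each camera call takes 0.05 s, during which the arm holds its last target. There are 200 camera calls.

## Working session

There is one attempt and no reset: what is moved stays moved. The work goes in short steps, Python scripts to look and compute and a tool call to move; the robot and the scene stay as the last step left them, time stands still between calls to the robot, and variables do not carry over. Pictures are saved under pics/ and viewed, about 8 in all and at most 12, crops included, and the job is handed in when it is done.

Besides the shell and the picture viewer there is one more tool, called as name([rows], argument=value, ...), one row to a line, values as JSON. move_arm: Moves the arm, as the interface text tells. Its arguments: {"type":"object","properties":{"series":{"type":"array"},"grip":{"type":"number"},"force":{"type":"number"}},"required":["series"]}

```bash
mkdir -p pics; ls; cat > h.py <<'E'
import numpy as np, cv2
from cell import monitor, imaging, workorder, outline_of
def cam(im, st=None):
    K=np.array([[im['fx'],0,im['cx']],[0,im['fy'],im['cy']],[0,0,1.]]); d=np.array(im['dist_coeffs'],float)
    if 'rvec' in im and im['rvec'] is not None:
        R=cv2.Rodrigues(np.array(im['rvec'],float))[0]; t=np.array(im['tvec'],float).ravel()
    else:
        T=np.eye(4); T[:3,:3]=cv2.Rodrigues(np.array(st['ee_rot'],float))[0]; T[:3,3]=st['position']
        M=np.linalg.inv(T@np.array(im['mount'])); R=M[:3,:3]; t=M[:3,3]
    return K,d,R,t
def ray(c,uv):
    K,d,R,t=c
    p=cv2.undistortPoints(np.array([[uv]],float),K,d)[0,0]
    v=R.T@np.array([p[0],p[1],1]); return -R.T@t, v/np.linalg.norm(v)
def tri(rs):
    A=sum(np.eye(3)-np.outer(v,v) for o,v in rs); b=sum((np.eye(3)-np.outer(v,v))@o for o,v in rs)
    X=np.linalg.solve(A,b); return X,[np.linalg.norm(np.cross(X-o,v)) for o,v in rs]
def proj(c,X):
    K,d,R,t=c
    return cv2.projectPoints(np.array(X,float).reshape(-1,1,3),cv2.Rodrigues(R)[0],t,K,d)[0][:,0]
def save(n,im): cv2.imwrite('pics/'+n,im[:,:,::-1])
E
python3 - <<'E'
from h import *
st=monitor.observe(); print({k:np.round(v,3) for k,v in st.items()})
ims=[]
for n in ['scene','side','wrist']:
    im=imaging.get_image(n); ims.append(im['color'])
    c=cam(im,st); print(n,'campos',np.round(-c[2].T@c[3],3), im['fx'])
    for th in ['air_tank','valve','lock_nut','valve_pin']:
        print(n,th,[(round(o['p'],2),o['rect']) for o in outline_of(n,th)[:3]])
for n,i in zip('abc',ims): save('1'+n+'.png',i)
big=np.hstack(ims[:2]); save('1.png',cv2.resize(big,(800,300),interpolation=cv2.INTER_AREA))
E
```

```text
pics
{'clock': np.float64(0.0), 'joints': array([ 1.234,  0.435,  0.025,  1.574, -0.012,  1.134, -0.075]), 'dq': array([0.   , 0.001, 0.001, 0.   , 0.001, 0.001, 0.001]), 'joint_efforts': array([-1.0000e-03, -6.6784e+01,  9.8500e-01, -3.1445e+01, -6.1000e-02,
        4.3000e-02,  0.0000e+00]), 'position': array([ 0.145, -0.608,  0.245]), 'ee_rot': array([-3.119e+00, -3.660e-01,  1.000e-03]), 'force': array([ 1.047,  0.123, -0.889]), 'ft_torque': array([-0.008,  0.05 , -0.053]), 'width': np.float64(0.996)}
scene campos [-0.021  0.411  0.894] 443.05809794462675
scene air_tank [(0.78, [152.2, 235.7, 99.5, 81.5])]
scene valve [(0.41, [182.7, 244.6, 6.8, 17.8])]
scene lock_nut []
scene valve_pin [(0.47, [184.8, 249.9, 5.2, 3.2])]
side campos [0.15  0.644 0.678] 429.25431214236824
side air_tank [(0.68, [164.4, 237.0, 95.0, 104.9])]
side valve [(0.58, [196.0, 249.7, 12.3, 21.0]), (0.41, [310.4, 179.8, 17.0, 16.0])]
side lock_nut []
side valve_pin [(0.52, [198.0, 252.1, 6.3, 4.5])]
wrist campos [ 0.212 -0.592  0.383] 341.6145224013347
wrist air_tank []
wrist valve []
wrist lock_nut []
wrist valve_pin []
```

```bash
python3 - <<'E'
import cv2,numpy as np
a=cv2.imread('pics/1a.png')[140:350,90:370];b=cv2.imread('pics/1b.png')[140:350,100:380]
cv2.imwrite('pics/2.png',np.vstack([cv2.resize(a,(400,300)),cv2.resize(b,(400,300))]))
E
```

```text
(no output)
```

View pics/1.png

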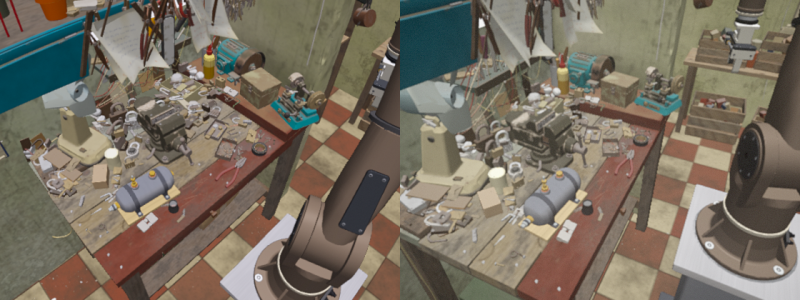

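View pics/2.png

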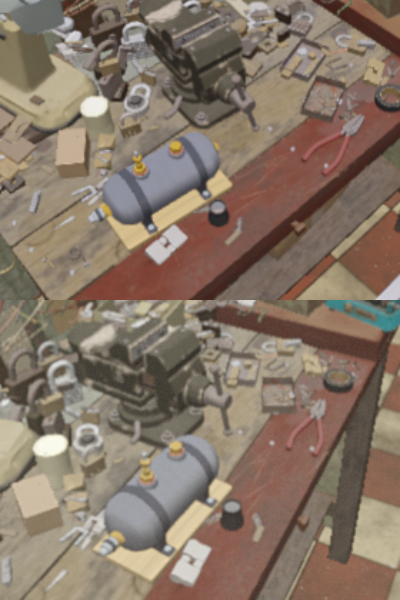

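The pictures show the tank lying in the middle of the bench. The valve is in the boss nearest the hose coupling (scene about (186,253), side about (201,260)). The plug is in the other boss, the loupe and pale cylinder are on the robot's side, and the vise is behind.

```bash
python3 - <<'E'
from h import *
ms={}
C={}
for n in ['scene','side']:
    im=imaging.get_image(n); C[n]=cam(im)
    for th in ['air_tank','valve','valve_pin','lock_nut','loupe','cylinder_3','pliers']:
        for o in outline_of(n,th)[:2]:
            ys,xs=np.nonzero(o['mask']); print(n,th,round(o['p'],2),np.round(o['rect'],1),'cen',xs.mean().round(1),ys.mean().round(1))
            if (n,th) not in ms: ms[n,th]=(xs,ys)
for th in ['valve','valve_pin','air_tank','loupe','cylinder_3','pliers']:
    if ('scene',th) in ms and ('side',th) in ms:
        print(th,tri([ray(C[n],(ms[n,th][0].mean(),ms[n,th][1].mean())) for n in C]))
for f in ['top','bot']:
    r=[]
    for n in C:
        xs,ys=ms[n,'valve']; y=ys.min() if f=='top' else ys.max(); r.append(ray(C[n],(xs[ys==y].mean(),y)))
    print('valve',f,tri(r))
E
```

```text
scene air_tank 0.75 [150.6 236.4 100.1  77.8] cen 203.1 273.1
scene valve 0.48 [182.  247.8  11.   16. ] cen 187.0 255.0
scene valve_pin 0.58 [326.2 164.8  16.1  13.9] cen 336.7 171.6
scene valve_pin 0.45 [184.9 248.1   7.7   6.3] cen 185.8 249.9
scene loupe 0.67 [233.6 278.7  12.8  19.2] cen 241.8 288.5
scene cylinder_3 0.72 [342.4 180.5  18.   22.9] cen 350.8 191.0
scene cylinder_3 0.72 [191.9 298.6  30.5  28.5] cen 206.3 311.3
scene pliers 0.87 [300.8 222.1  42.6  40.1] cen 325.1 239.5
side air_tank 0.68 [165.6 233.9  93.9 106.5] cen 213.7 286.8
side valve 0.54 [198.7 249.5   9.   19.5] cen 202.4 260.0
side valve_pin 0.57 [196.4 250.    7.7   5.6] cen 201.5 252.8
side valve_pin 0.5 [195.6 247.9  13.4  20.3] cen 202.3 259.9
side loupe 0.82 [252.5 281.6  22.9  20.3] cen 262.0 290.6
side loupe 0.67 [251.5 174.4  31.9  28.7] cen 268.9 188.5
side cylinder_3 0.68 [220.1 306.7  27.5  32.3] cen 233.0 323.9
side cylinder_3 0.62 [311.  177.3  16.   18.7] cen 317.6 185.7
side pliers 0.56 [299.6 210.6  25.8  39.9] cen 317.3 229.8
valve (array([0.50413256, 0.16964194, 0.12653279]), [np.float64
[... 248 characters left out ...]
at64(0.0002386492397806575), np.float64(0.0002386492397806066)])
loupe (array([0.41645706, 0.09918916, 0.01666281]), [np.float64(0.0007009524108315537), np.float64(0.0007009524108313563)])
cylinder_3 (array([-0.59945489,  1.57884175,  2.19133546]), [np.float64(0.14096137046953386), np.float64(0.14096137046953378)])
pliers (array([ 0.38703749, -0.15325025,  0.00163324]), [np.float64(0.000993642861823062), np.float64(0.0009936428618231824)])
valve top (array([0.50368879, 0.16977297, 0.15616411]), [np.float64(5.7525870036626005e-05), np.float64(5.752587003659528e-05)])
valve bot (array([0.50056851, 0.17557683, 0.11182035]), [np.float64(0.0007674842154839659), np.float64(0.0007674842154840333)])
```

move_arm([
  [2,3,3,0,0,0],
  [3,3,3,0,0,0],
  [3,3.5,2,0,0,0],
  [3,3.5,2,0,0,0],
  [3,3.5,1,0,0,0],
  [3,3.5,0,0,0,0],
  [3,3.5,0,0,0,0],
  [3,3.5,0,0,0,0],
], grip=0.4)

```text
clock: 2.35
position: [0.3743, -0.3379, 0.3548]
ee_rot: [3.119, 0.366, 0.001]
force: [0.3, 0.1, 0.1]
width: 0.408
```

move_arm([
  [1,4.8,0,0,0,0],
  [1,4.8,0,0,0,0],
  [1,4.8,0,0,0,0],
  [1,4.8,0,0,0,0],
  [0.5,4.8,0,0,0,0],
  [0.5,4.8,0,0,0,0],
  [0.5,4.8,0,0,0,0],
  [0,4.8,0,0,0,0],
])

```text
clock: 3.15
position: [0.4284, 0.0464, 0.3547]
ee_rot: [3.12, 0.366, 0.002]
force: [0.9, -0.2, -0.3]
width: 0.399
```

move_arm([
  [0,4,0,0,0,0],
  [0,4,0,0,0,0],
  [0,3,0,0,0,0],
  [0,0,0,0,0,0],
  [0,0,0,0,0,0],
])

```text
clock: 3.65
position: [0.4282, 0.1548, 0.3544]
ee_rot: [3.12, 0.369, -0.0]
force: [0.3, -1.8, 0.2]
width: 0.402
```

```bash
python3 - <<'E'
from h import *
st=monitor.observe(); print({k:np.round(st[k],3) for k in ['clock','joints','position','ee_rot','force','width']})
im=imaging.get_image('wrist'); c=cam(im,st); print(-c[2].T@c[3], c[2][2])
for th in ['air_tank','valve','lock_nut','valve_pin','loupe','cylinder_3']:
    print(th,[(round(o['p'],2),np.round(o['rect'],1)) for o in outline_of('wrist',th)[:3]])
print('pred',proj(c,[[.504,.170,.112],[.504,.17,.15]]))
save('3.png',im['color'])
E
```

```text
{'clock': np.float64(3.65), 'joints': array([ 0.104,  0.13 , -0.631,  1.746,  0.08 ,  1.292, -1.881]), 'position': array([0.428, 0.155, 0.354]), 'ee_rot': array([ 3.12 ,  0.369, -0.   ]), 'force': array([ 0.28 , -1.77 ,  0.179]), 'width': np.float64(0.402)}
[0.4957944  0.17036433 0.49275817] [-0.25038772 -0.05992746 -0.96628913]
air_tank [(0.97, array([202.8,  61.5, 186.3, 123.8])), (0.44, array([229.3, 149.9,  47. ,  28.7]))]
valve [(0.78, array([272.4, 102.3,  20.4,  19.8])), (0.68, array([278.6, 107.3,  11.9,  11.5]))]
lock_nut []
valve_pin []
loupe [(0.96, array([305.8, 173.8,  20.2,  28.9]))]
cylinder_3 [(0.86, array([230.1, 148. ,  48.1,  31.8])), (0.69, array([537. , 250.5,  12. ,  25.5]))]
pred [[281.36996934 114.1630971 ]
 [281.60509676 113.31937117]]
```

View pics/3.png

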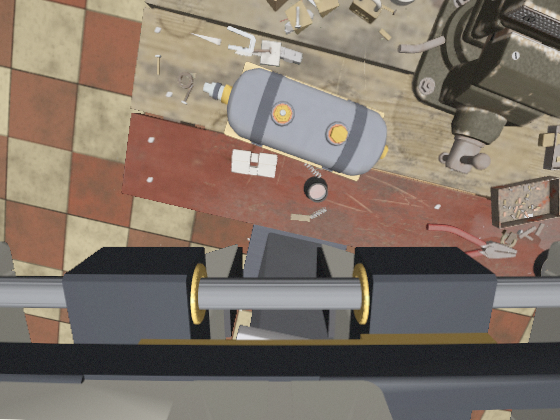

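The wrist view shows the valve boss at (282,113), the plug at (338,133), the loupe and pale cylinder below them, and the vise well to the right. I'll move closer and take two views with a baseline.

move_arm([
  [-1.5,2,-4,0,0,0],
  [-1.5,2,-4,0,0,0],
  [0,2,-3,0,0,0],
  [0,0,0,0,0,0],
  [0,0,0,0,0,0],
])

```text
clock: 4.5
position: [0.3983, 0.2143, 0.2444]
ee_rot: [3.12, 0.367, -0.002]
force: [1.4, -0.2, 0.8]
width: 0.399
```

```bash
cat >> h.py <<'E'
import pickle
def look(tag):
    st=monitor.observe(); im=imaging.get_image('wrist'); pickle.dump((st,im),open(tag+'.pkl','wb'))
    c=cam(im,st); print({k:np.round(st[k],3) for k in ['clock','joints','position','ee_rot','force']})
    for th in ['valve','lock_nut','valve_pin','air_tank']:
        print(th,[(round(o['p'],2),np.round(o['rect'],1)) for o in outline_of('wrist',th)[:3]])
    return im,c
E
python3 - <<'E'
from h import *
im,c=look('A')
E
```

```text
{'clock': np.float64(4.5), 'joints': array([-0.031,  0.227, -0.68 ,  1.932,  0.164,  1.039, -2.118]), 'position': array([0.398, 0.214, 0.244]), 'ee_rot': array([ 3.12e+00,  3.67e-01, -2.00e-03]), 'force': array([ 1.42 , -0.178,  0.757])}
valve [(0.78, array([356.3,  76.6,  35.9,  25.6]))]
lock_nut [(0.53, array([372.1,  73.7,  15.4,  22. ]))]
valve_pin [(0.75, array([370.6,  78.1,  20.8,  15. ]))]
air_tank [(0.75, array([253.5,  27.4, 247.7, 157.6]))]
```

move_arm([
  [0,-4,0,0,0,0],
  [0,-4,0,0,0,0],
  [0,-4,0,0,0,0],
  [0,0,0,0,0,0],
  [0,0,0,0,0,0],
])

```text
clock: 5.25
position: [0.3988, 0.0936, 0.2451]
ee_rot: [3.12, 0.361, 0.003]
force: [0.3, 1.1, -0.1]
width: 0.398
```

```bash
python3 - <<'E'
from h import *
im,c=look('B')
out=[]
for t in 'AB':
    st,i=pickle.load(open(t+'.pkl','rb')); u,v=proj(cam(i,st),[.504,.17,.14])[0].astype(int); u0,v0=u-50,max(0,v-60); print(t,u0,v0)
    out.append(cv2.resize(i['color'][v0:v0+120,u0:u0+100],(400,480),interpolation=cv2.INTER_CUBIC))
save('4.png',np.hstack(out))
E
```

```text
{'clock': np.float64(5.25), 'joints': array([ 0.206,  0.135, -0.618,  2.021,  0.093,  1.011, -1.798]), 'position': array([0.399, 0.094, 0.245]), 'ee_rot': array([3.12e+00, 3.61e-01, 3.00e-03]), 'force': array([ 0.349,  1.106, -0.134])}
valve [(0.93, array([192. ,  30. ,  31.9,  34.9]))]
lock_nut [(0.69, array([195.2,  28.4,  18.9,  26.3]))]
valve_pin [(0.58, array([194.7,  32.2,  19.3,  22.1]))]
air_tank []
A 328 26
B 151 0
```

View pics/4.png

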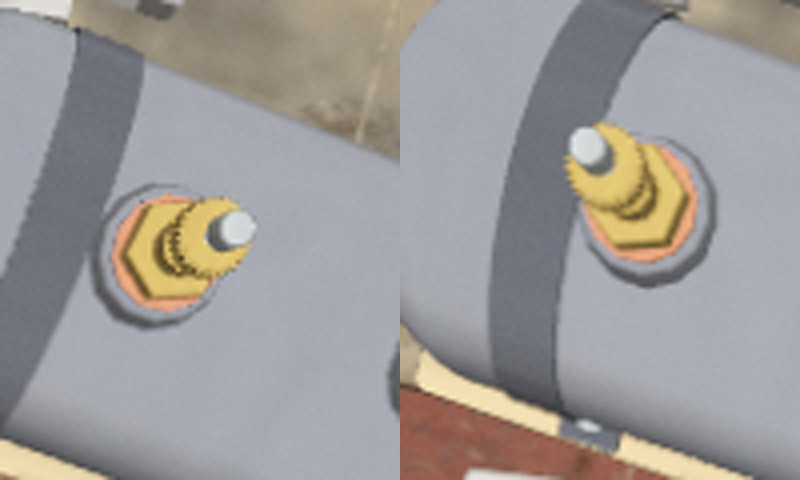

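In both crops the pale pin tip (A at (237,227), B at (592,146)), the knurled nut just below it and the hex foot/boss (A at (155,255), B at (650,212)) are clear.

```bash
python3 - <<'E'
from h import *
C={t:cam(*pickle.load(open(t+'.pkl','rb'))[::-1]) for t in 'AB'}
def px(t,x,y): o={'A':(328,26),'B':(151,0)}[t]; return (o[0]+(x+.5)/4-.5,o[1]+(y+.5)/4-.5)
for n,a,b in [('tip',(237,227),(192,146)),('nut top',(214,236),(209,163)),('boss',(155,255),(250,212)),('foot top',(167,249),(241,200))]:
    X,e=tri([ray(C['A'],px('A',*a)),ray(C['B'],px('B',*b))]); print(n,X.round(4),np.round(e,4))
# tip detect by brightness
for t,(x,y) in [('A',(237,227)),('B',(192,146))]:
    im=pickle.load(open(t+'.pkl','rb'))[1]['color'].astype(int); u,v=np.round(px(t,x,y)).astype(int)
    w=im[v-6:v+7,u-6:u+7]; m=(w.min(2)>165); ys,xs=np.nonzero(m); print(t,px(t,x,y),xs.mean()+u-6,ys.mean()+v-6,m.sum())
E
```

```text
tip [0.5055 0.1691 0.1541] [0. 0.]
nut top [0.5055 0.1691 0.1418] [0.0002 0.0002]
boss [0.5053 0.1696 0.1032] [0.0001 0.0001]
foot top [0.5057 0.1696 0.1122] [0.0001 0.0001]
A (386.875, 82.375) 388.7173913043478 81.79347826086956 92
B (198.625, 36.125) 197.37704918032787 35.81967213114754 61
```

```bash
python3 - <<'E'
from h import *
for n in ['scene','side']:
    im=imaging.get_image(n); c=cam(im)
    for z in (.103,.112,.154,.163): print(n,z,proj(c,[.5055,.1693,z]).round(1))
    u,v=proj(c,[.5055,.1693,.135])[0].astype(int); print(u,v)
    r=im['color'][v-30:v+30,u-30:u+30]; save('z'+n+'.png',r)
    if n=='scene': a=r
    m=im['color'][v-30:v+30,u-30:u+30].astype(int)
save('5.png',cv2.resize(np.hstack([a,r]),(800,400),interpolation=cv2.INTER_CUBIC))
C={t:cam(*pickle.load(open(t+'.pkl','rb'))[::-1]) for t in 'AB'}
s=[pickle.load(open(t+'.pkl','rb'))[1]['color'] for t in 'AB']
g=[cv2.cvtColor(x,cv2.COLOR_RGB2GRAY) for x in s]
f=cv2.SIFT_create(contrastThreshold=.02); ka,da=f.detectAndCompute(g[0],None); kb,db=f.detectAndCompute(g[1],None)
R=[]
for m,n in cv2.BFMatcher().knnMatch(da,db,k=2):
    if m.distance<.7*n.distance:
        a=ka[m.queryIdx].pt;b=kb[m.trainIdx].pt
        X,e=tri([ray(C['A'],a),ray(C['B'],b)])
        if max(e)<.003 and a[1]<230 and -.1<X[2]<.25: R.append(X)
R=np.array(R); R=R[R[:,2].argsort()]; print(len(R)); print(R[:60].round(3).tolist())
E
```

```text
scene 0.103 [[188.4 261. ]]
scene 0.112 [[187.8 258.6]]
scene 0.154 [[184.8 247. ]]
scene 0.163 [[184.2 244.4]]
186 252
side 0.103 [[202.7 268.7]]
side 0.112 [[202.3 265.3]]
side 0.154 [[200.4 248.5]]
side 0.163 [[200.  244.7]]
201 256
104
[[0.459, -0.092, -0.005], [0.528, -0.039, -0.004], [0.563, -0.052, -0.003], [0.492, -0.051, -0.003], [0.606, 0.022, -0.003], [0.477, -0.065, -0.002], [0.541, -0.023, -0.002], [0.46, -0.06, -0.002], [0.475, -0.073, -0.002], [0.459, -0.029, -0.002], [0.414, 0.273, -0.002], [0.414, 0.273, -0.002], [0.607, 0.01, -0.002], [0.567, 0.027, -0.002], [0.476, -0.085, -0.001], [0.479, -0.07, -0.001], [0.471, -0.011, -0.001], [0.47, -0.086, -0.001], [0.593, 0.012, -0.001], [0.538, -0.019, -0.001], [0.554, -0.013, -0.001], [0.487, -0.031, -0.001], [0.479, -0.059, -0.001], [0.521, -0.065, -0.001], [0.574, 0.016, -0.001], [0.502, 0.34, -0.001], [0.499, -0.049, -0.001], [0.458, -0.046, -0.001], [0.472, -0.084, -0.001], [0.563, 0.007, -0.001], [0.494, -0.025, -0.001], [0.56, -0.017, -0.001], [0.564, -0.029, -0.001], [0.564, 0.112, -0.001], [0.557, -0.035, -0.001], [0.497, -0.021, -0.0], [0.537, -0.051, -0.0], [0.539, -0.056, -0.0], [0.568, 0.017, -0.0], [0.374, 0.167, -0.0], [0.56, -0.049, -0.0], [0.594, 0.012, -0.0], [0.537, -0.06, -0.0], [0.567, 0.088, -0.0], [0.499, 0.331, -0.0], [0.541, -0.039, -0.0], [0.502, -0.045, -0.0], [0.502, -0.045, -0.0], [0.539, -0.037, -0.0], [0.498, -0.032, 0.0], [0.498, -0.032, 0.0], [0.483, -0.032, 0.0], [0.495, -0.019, 0.0], [0.559, -0.044, 0.0], [0.559, -0.006, 0.0], [0.559, -0.006, 0.0], [0.543, -0.028, 0.0], [0.526, -0.053, 0.0], [0.573, 0.0, 0.0], [0.555, -0.04, 0.0]]
```

View pics/5.png

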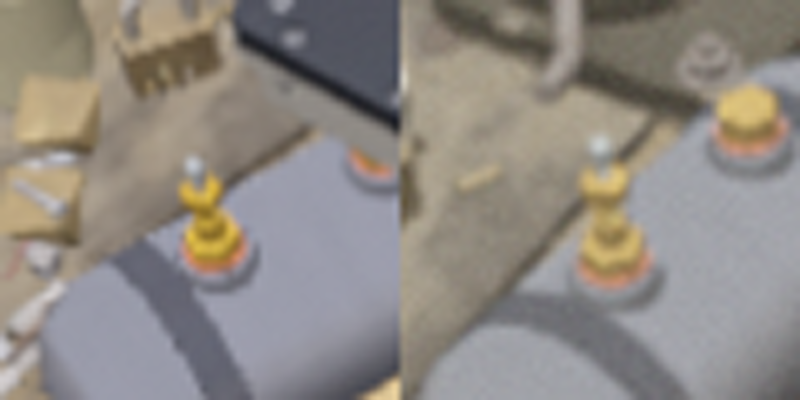

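```bash
python3 - <<'E'
from h import *
C={t:cam(*pickle.load(open(t+'.pkl','rb'))[::-1]) for t in 'AB'}
X,e=tri([ray(C['A'],(388.7,81.8)),ray(C['B'],(197.4,35.8))]); print(X,e)
x,y,zt=.5055,.1691,.158
th=np.linspace(0,2*np.pi,60)
out=[]
for t,(u0,v0) in [('A',(358-28,26)),('B',(151,0))]:
    im=pickle.load(open(t+'.pkl','rb'))[1]['color'][v0:v0+90,u0:u0+75]
    im=cv2.resize(im,None,fx=5.33,fy=5.33,interpolation=cv2.INTER_CUBIC)
    for r,z,col in [(3,zt,(255,0,0)),(6,zt-.012,(0,0,255)),(6,zt-.020,(0,150,0)),(5,.130,(255,0,255)),(9.5,.121,(0,255,255))]:
        p=np.c_[x+r/1e3*np.cos(th),y+r/1e3*np.sin(th),0*th+z]
        q=((proj(C[t],p)-[u0,v0]+.5)*5.33-.5).astype(int)
        cv2.polylines(im,[q],True,col,1)
    out.append(im)
save('6.png',np.hstack(out))
E
```

```text
[0.50520493 0.16898609 0.1574281 ] [np.float64(0.0002556028780429614), np.float64(0.00025560287804286835)]
```

View pics/6.png

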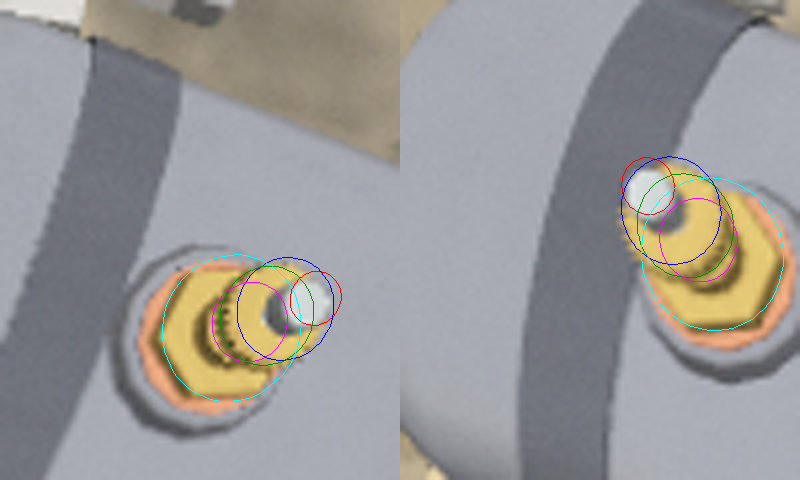

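The table features triangulate to z≈0, so the wrist calibration is sound. The overlay puts the pin tip at about (0.5055, 0.1691, 0.158) and the nut top at about 0.146. I'll grip with the fingertips near z=0.131, which covers the remaining height uncertainty.

move_arm([
  [2.7,1.9,0,0,0,-7.5],
  [2.7,1.9,0,0,0,-7.5],
  [2.7,1.9,0,0,0,-7.5],
  [2.57,1.85,0,0,0,-7.5],
  [0,0,-2,0,0,0],
  [0,0,0,0,0,0],
  [0,0,0,0,0,0],
], grip=0.3)

```text
clock: 6.3
position: [0.5043, 0.17, 0.2242]
ee_rot: [3.108, -0.452, -0.003]
force: [0.1, 0.5, 0.6]
width: 0.298
```

```bash
cat > s.py <<'E'
from h import *
st=monitor.observe(); print({k:np.round(st[k],4).tolist() for k in ['clock','joints','position','ee_rot','force','ft_torque','width']})
R=cv2.Rodrigues(np.array(st['ee_rot'],float))[0]; print('z',R[:,2].round(4),'y',R[:,1].round(3))
E
python3 s.py
```

```text
{'clock': 6.3, 'joints': [-0.025, 0.3596, -0.5238, 1.7936, 0.2047, 1.0444, -2.4842], 'position': [0.5043, 0.17, 0.2242], 'ee_rot': [3.1081, -0.4515, -0.0025], 'force': [0.1154, 0.4625, 0.5945], 'ft_torque': [0.089, 0.0336, 0.0078], 'width': 0.2978}
z [-1.7e-03 -6.0e-04 -1.0e+00] y [-0.285 -0.959  0.001]
```

move_arm([
  [0.1,-0.07,-2,0,0,0],
  [0,0,-2,0,0,0],
  [0,0,-1.5,0,0,0],
  [0,0,-1,0,0,0],
  [0,0,-0.9,0,0,0],
  [0,0,0,0,0,0],
  [0,0,0,0,0,0],
])

```text
clock: 7.0
position: [0.5063, 0.1694, 0.151]
ee_rot: [-3.108, 0.454, -0.001]
force: [0.3, -0.5, 0.6]
width: 0.3
```

```bash
python3 s.py; python3 - <<'E'
from h import *
st=monitor.observe(); im=imaging.get_image('wrist'); c=cam(im,st)
p=proj(c,[[.5055,.1691,.158],st['position']]); print(p)
i=im['color']; save('7.png',cv2.resize(i[120:420,80:480],(800,600)))
E
```

```text
{'clock': 7.0, 'joints': [-0.0513, 0.4418, -0.4974, 1.8789, 0.2668, 0.8859, -2.5393], 'position': [0.5063, 0.1694, 0.151], 'ee_rot': [-3.1085, 0.4537, -0.0008], 'force': [0.2602, -0.54, 0.5849], 'ft_torque': [0.062, 0.0854, -0.044], 'width': 0.3001}
z [ 6.e-04  1.e-04 -1.e+00] y [-0.286 -0.958 -0.   ]
[[279.58085106 292.65674089]
 [278.48459817 283.68547424]]
```

View pics/7.png

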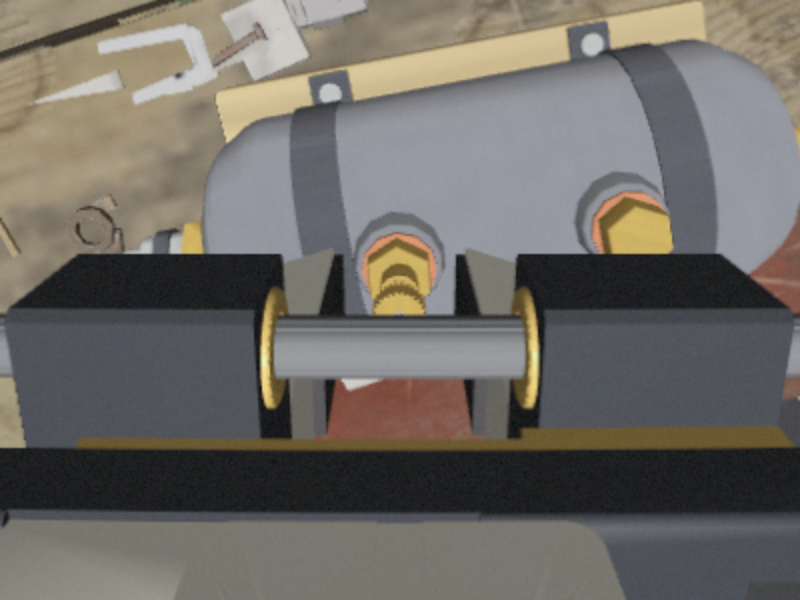

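The valve is centred between the pads (nut at crop (400,297), pad inner faces at about x=335 and 465). Closing gently.

move_arm([
  [0,0,0,0,0,0],
  [0,0,0,0,0,0],
  [0,0,0,0,0,0],
  [0,0,0,0,0,0],
  [0,0,0,0,0,0],
  [0,0,0,0,0,0],
], grip=0, force=12)

```text
clock: 7.65
position: [0.5063, 0.1695, 0.1506]
ee_rot: [-3.108, 0.454, -0.001]
force: [1.6, 0.2, 0.7]
width: 0.115
```

```bash
python3 s.py
```

```text
{'clock': 7.65, 'joints': [-0.0515, 0.4424, -0.4973, 1.8792, 0.267, 0.8851, -2.5395], 'position': [0.5063, 0.1695, 0.1506], 'ee_rot': [-3.1083, 0.4536, -0.0006], 'force': [1.5865, 0.1501, 0.7245], 'ft_torque': [0.1793, -0.1483, -0.0418], 'width': 0.115}
z [ 4.e-04  3.e-04 -1.e+00] y [-0.286 -0.958 -0.   ]
```

move_arm([
  [0,0,0.01,0,0,8],
  [0,0,0.01,0,0,8],
  [0,0,0.01,0,0,8],
  [0,0,0.01,0,0,8],
  [0,0,0.01,0,0,8],
  [0,0,0.01,0,0,8],
  [0,0,0.01,0,0,8],
  [0,0,0.01,0,0,8],
])

```text
clock: 8.45
position: [0.5058, 0.171, 0.1515]
ee_rot: [-2.87, -1.272, -0.002]
force: [-1.1, 6.5, 1.7]
width: 0.115
```

```bash
python3 s.py
```

```text
{'clock': 8.45, 'joints': [0.1384, 0.5095, -0.7757, 1.8634, 0.433, 0.9436, -1.5709], 'position': [0.5058, 0.171, 0.1515], 'ee_rot': [-2.8705, -1.2715, -0.002], 'force': [-1.0921, 6.4891, 1.6694], 'ft_torque': [1.1918, 0.2836, -0.0591], 'width': 0.1148}
z [ 3.0e-04  2.4e-03 -1.0e+00] y [ 0.741 -0.672 -0.001]
```

move_arm([
  [0,0,0,0,0,0],
  [0,0,0.01,0,0,8],
  [0,0,0.01,0,0,8],
  [0,0,0.01,0,0,8],
  [0,0,0.01,0,0,8],
  [0,0,0,0,0,0],
  [0,0,0,0,0,0],
])

```text
clock: 9.15
position: [0.5051, 0.1714, 0.1517]
ee_rot: [-2.413, -2.007, -0.002]
force: [-2.9, 6.6, 1.4]
width: 0.119
```

```bash
python3 s.py
```

```text
{'clock': 9.15, 'joints': [0.2242, 0.558, -0.9148, 1.8573, 0.5229, 0.9873, -1.1001], 'position': [0.5051, 0.1714, 0.1517], 'ee_rot': [-2.413, -2.007, -0.0016], 'force': [-2.8513, 6.6074, 1.3728], 'ft_torque': [1.3213, 0.6996, 0.0133], 'width': 0.119}
z [-0.0011  0.003  -1.    ] y [ 0.983 -0.182 -0.002]
```

move_arm([
  [-0.05,0.15,0,0,0,0],
  [0,0,0,0,0,0],
  [0,0,0,0,0,0],
])

```text
clock: 9.45
position: [0.5051, 0.1715, 0.1517]
ee_rot: [-2.416, -2.007, -0.0]
force: [-2.3, 5.0, 2.2]
width: 0.12
```

```bash
python3 s.py;  python3 - <<'E'
from h import *
im=imaging.get_image('wrist')
i=im['color']; save('8.png',cv2.resize(i[200:350,180:380],(800,600),interpolation=cv2.INTER_CUBIC))
E
```

```text
{'clock': 9.45, 'joints': [0.2211, 0.5574, -0.9127, 1.8573, 0.5239, 0.9879, -1.1033], 'position': [0.5051, 0.1715, 0.1517], 'ee_rot': [-2.416, -2.0067, -0.0003], 'force': [-2.3093, 5.0456, 2.1532], 'ft_torque': [0.9128, 0.5848, 0.0149], 'width': 0.1202}
z [-4.e-04  8.e-04 -1.e+00] y [ 0.983 -0.183 -0.001]
```

View pics/8.png

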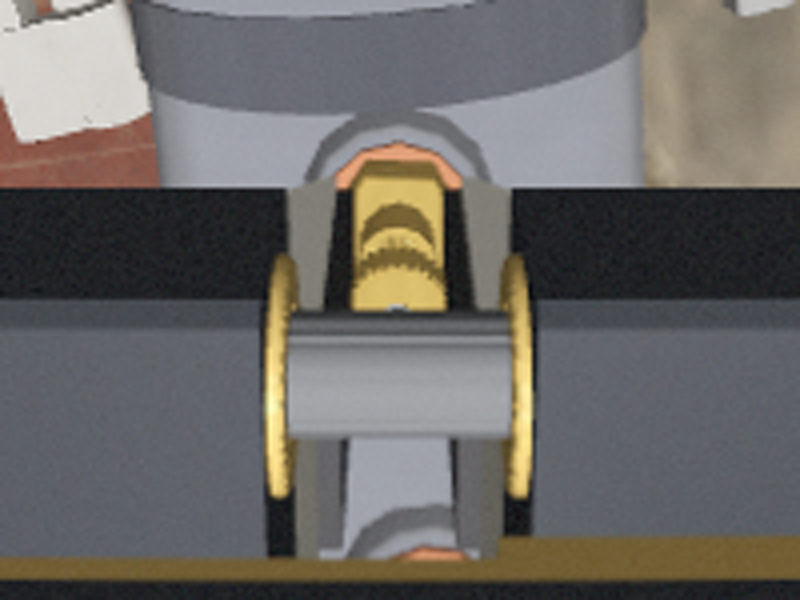

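The nut is held between the pads with the pin tip showing above it. I'll keep unscrewing and watch the joints.

move_arm([
  [0,0.05,0.01,0,0,8],
  [0,0.05,0.01,0,0,8],
  [0,0,0.01,0,0,8],
  [0,0,0.01,0,0,8],
  [0,0,0.01,0,0,8],
  [0,0,0.01,0,0,8],
  [0,0,0,0,0,0],
])

```text
clock: 10.2
position: [0.5039, 0.1713, 0.1516]
ee_rot: [-1.384, -2.818, 0.004]
force: [-6.7, 1.3, 4.2]
width: 0.118
```

```bash
python3 s.py
```

```text
{'clock': 10.2, 'joints': [0.3303, 0.6538, -1.1191, 1.8499, 0.6678, 1.0796, -0.3922], 'position': [0.5039, 0.1713, 0.1516], 'ee_rot': [-1.3835, -2.8178, 0.0037], 'force': [-6.701, 1.3398, 4.2227], 'ft_torque': [0.1158, 1.3915, -0.0305], 'width': 0.1183}
z [-0.0033 -0.001  -1.    ] y [ 0.791  0.612 -0.003]
```

move_arm([
  [0,0,0,0,0,0],
  [0,0,0,0,0,0],
  [0,0,0,0,0,0],
], grip=0.27)

```text
clock: 10.5
position: [0.506, 0.1712, 0.1521]
ee_rot: [1.393, 2.815, -0.001]
force: [0.1, 0.1, 0.2]
width: 0.262
```

```bash
python3 s.py
```

```text
{'clock': 10.5, 'joints': [0.3294, 0.6525, -1.1163, 1.8479, 0.6689, 1.0776, -0.3966], 'position': [0.506, 0.1712, 0.1521], 'ee_rot': [1.3932, 2.8149, -0.0006], 'force': [0.0531, 0.0814, 0.226], 'ft_torque': [0.0015, -0.1531, -0.0298], 'width': 0.262}
z [ 6.e-04 -7.e-04 -1.e+00] y [0.795 0.606 0.   ]
```

Comparing free and gripped poses gives the valve axis as (0.5050, 0.1699). I'll re-centre on it, turn back 144° with the jaws open, and regrip.

move_arm([
  [-0.1,-0.13,0.1,0,0,0],
  [0,0,0,0,0,-8.5],
  [0,0,0,0,0,-8.5],
  [0,0,0,0,0,-8.5],
  [0,0,0,0,0,-8.5],
  [0,0,0,0,0,-8.5],
  [0,0,0,0,0,-8.5],
  [0,0,0,0,0,-8.5],
])

```text
clock: 11.3
position: [0.5047, 0.1703, 0.1534]
ee_rot: [2.611, 1.746, 0.001]
force: [-0.0, -0.6, 0.6]
width: 0.273
```

move_arm([
  [0,0,0,0,0,-8.5],
  [0,0,0,0,0,-8.5],
  [0,0,0,0,0,-8.5],
  [0,0,0,0,0,-8.5],
  [0,0,0,0,0,-8.5],
  [0,0,0,0,0,-8.5],
  [0,0,0,0,0,-8.5],
  [0,0,0,0,0,-8.5],
])

```text
clock: 12.1
position: [0.5046, 0.1704, 0.1534]
ee_rot: [3.142, -0.013, 0.001]
force: [0.1, -1.0, -0.1]
width: 0.272
```

move_arm([
  [0,0,0,0,0,-8.5],
  [0,0,0,0,0,-8.5],
  [0,0,0,0,0,0],
  [0,0,0,0,0,0],
  [0,0,0,0,0,0],
])

```text
clock: 12.6
position: [0.5046, 0.1705, 0.1532]
ee_rot: [3.107, -0.462, 0.0]
force: [-0.1, 0.3, -0.5]
width: 0.271
```

```bash
python3 s.py
```

```text
{'clock': 12.6, 'joints': [-0.0542, 0.4371, -0.4967, 1.8792, 0.2627, 0.8898, -2.5443], 'position': [0.5046, 0.1705, 0.1532], 'ee_rot': [3.1075, -0.4618, 0.0001], 'force': [-0.1406, 0.2557, -0.5107], 'ft_torque': [0.0477, 0.1195, 0.0143], 'width': 0.2709}
z [ 0. -0. -1.] y [-0.291 -0.957  0.   ]
```

move_arm([
  [0.04,-0.06,0,0,0,0],
  [0,0,0,0,0,0],
  [0,0,0,0,0,0],
  [0,0,0,0,0,0],
  [0,0,0,0,0,0],
  [0,0,0,0,0,0],
], grip=0, force=12)

```text
clock: 13.2
position: [0.505, 0.1699, 0.1532]
ee_rot: [3.107, -0.467, 0.0]
force: [1.4, 0.6, -1.2]
width: 0.117
```

move_arm([
  [0,0,0.01,0,0,8],
  [0,0,0.01,0,0,8],
  [0,0,0.01,0,0,8],
  [0,0,0.01,0,0,8],
  [0,0,0.01,0,0,8],
  [0,0,0.01,0,0,8],
  [0,0,0.01,0,0,8],
  [0,0,0.01,0,0,8],
])

```text
clock: 14.0
position: [0.5049, 0.1703, 0.1541]
ee_rot: [-2.878, -1.258, -0.001]
force: [0.5, 1.7, -0.0]
width: 0.115
```

```bash
python3 s.py
```

```text
{'clock': 14.0, 'joints': [0.1364, 0.5033, -0.7718, 1.8629, 0.4267, 0.9475, -1.5752], 'position': [0.5049, 0.1703, 0.1541], 'ee_rot': [-2.8781, -1.2584, -0.0006], 'force': [0.4561, 1.6567, -0.035], 'ft_torque': [0.2686, -0.0757, -0.1394], 'width': 0.1154}
z [ 2.e-04  5.e-04 -1.e+00] y [ 0.734 -0.679 -0.   ]
```

move_arm([
  [0,0,0.01,0,0,8],
  [0,0,0.01,0,0,8],
  [0,0,0.01,0,0,8],
  [0,0,0.01,0,0,8],
  [0,0,0.01,0,0,8],
  [0,0,0,0,0,0],
])

```text
clock: 14.6
position: [0.5047, 0.1702, 0.1544]
ee_rot: [-2.278, -2.162, 0.0]
force: [-1.0, 0.9, 0.1]
width: 0.118
```

```bash
python3 s.py
```

```text
{'clock': 14.6, 'joints': [0.2436, 0.5655, -0.9457, 1.8549, 0.5402, 1.0031, -0.9839], 'position': [0.5047, 0.1702, 0.1544], 'ee_rot': [-2.2775, -2.1624, 0.0], 'force': [-1.0411, 0.9272, 0.1468], 'ft_torque': [0.2034, 0.0834, -0.0324], 'width': 0.1177}
z [-7.e-04  7.e-04 -1.e+00] y [ 0.999 -0.052 -0.001]
```

move_arm([
  [0,0,0,0,0,8],
  [0,0,0,0,0,8],
  [0,0,0,0,0,8],
  [0,0,0,0,0,8],
  [0,0,0,0,0,0],
  [0,0,0,0,0,0],
])

```text
clock: 15.2
position: [0.505, 0.1695, 0.1544]
ee_rot: [-1.606, -2.7, 0.001]
force: [0.1, -1.4, 0.2]
width: 0.116
```

```bash
python3 s.py
```

```text
{'clock': 15.2, 'joints': [0.3162, 0.6275, -1.0799, 1.8498, 0.6355, 1.0605, -0.5197], 'position': [0.505, 0.1695, 0.1544], 'ee_rot': [-1.6063, -2.6999, 0.0009], 'force': [0.1157, -1.4223, 0.178], 'ft_torque': [-0.2214, -0.2158, 0.0277], 'width': 0.1158}
z [-3.e-04 -5.e-04 -1.e+00] y [ 0.879  0.477 -0.001]
```

move_arm([
  [0,0,0,0,0,0],
  [0,0,0,0,0,0],
  [0,0,0,0,0,6],
  [0,0,0,0,0,6],
  [0,0,0,0,0,6],
], force=22)

```text
clock: 15.7
position: [0.5045, 0.1702, 0.1545]
ee_rot: [-1.15, -2.923, 0.0]
force: [0.8, -2.9, -1.1]
width: 0.113
```

```bash
python3 - <<'E'
from h import *
L=[]
for _ in range(8):
    st=monitor.observe(); L.append(np.r_[st['force'],st['ft_torque'][2]]); imaging.get_image('side')
print(np.round(L,3)); 
E
python3 s.py
```

```text
[[ 0.806 -2.895 -1.125 -0.055]
 [ 0.217  0.47   0.21  -0.075]
 [-0.529 -0.267 -1.19  -0.062]
 [-1.161 -0.313  0.393 -0.045]
 [-0.901 -0.549  0.471 -0.057]
 [-0.755 -0.091 -0.169 -0.032]
 [-1.938 -0.341  0.113 -0.034]
 [-0.919  0.239  0.86  -0.022]]
{'clock': 16.1, 'joints': [0.3506, 0.6671, -1.1543, 1.8476, 0.6887, 1.0979, -0.2493], 'position': [0.5048, 0.17, 0.1545], 'ee_rot': [-1.1565, -2.9209, 0.0001], 'force': [-1.4493, 0.4223, -0.5908], 'ft_torque': [0.0427, 0.1947, -0.1029], 'width': 0.1099}
z [-1.e-04 -1.e-04 -1.e+00] y [ 0.685  0.729 -0.   ]
```

move_arm([
  [0,0,0,0,0,0],
  [0,0,0,0,0,0],
  [0,0,0,0,0,0],
  [0,0,3,0,0,0],
  [1,-1,4,0,0,-4],
  [2,-2,2,0,0,-8],
  [0.5,-0.5,0,0,0,-8],
  [0,0,0,0,0,0],
], grip=0.28)

```text
clock: 16.9
position: [0.5412, 0.1338, 0.2451]
ee_rot: [1.65, 2.671, 0.001]
force: [0.5, -0.3, -0.4]
width: 0.278
```

move_arm([
  [0,0,0,0,0,0],
  [0,0,0,0,0,0],
], grip=0, force=10)

```text
clock: 17.1
position: [0.539, 0.1355, 0.244]
ee_rot: [-1.637, -2.68, 0.001]
force: [-0.3, 0.2, 0.4]
width: 0.151
```

```bash
python3 - <<'E'
from h import *
im,c=look('D')
u,v=proj(c,[.505,.1700,.14])[0]; print(u,v)
u0,v0=int(u)-40,max(0,int(v)-45)
x,y=.505,.1700; s=5.33
th=np.linspace(0,2*np.pi,60)
a=cv2.resize(im['color'][v0:v0+90,u0:u0+75],None,fx=s,fy=s,interpolation=cv2.INTER_CUBIC); b=a.copy()
for r,z,col in [(3,.158,(255,0,0)),(6,.158-.0089,(0,0,255)),(6,.158-.0125,(0,150,0)),(9.5,.121,(0,255,255))]:
    p=np.c_[x+r/1e3*np.cos(th),y+r/1e3*np.sin(th),0*th+z]
    cv2.polylines(b,[((proj(c,p)-[u0,v0]+.5)*s-.5).astype(int)],True,col,1)
save('9.png',np.hstack([a,b])); print(u0,v0)
for z in (.121,.1455,.1491,.154,.158,.162): print(z,((proj(c,[x,y,z])[0]-[u0,v0]+.5)*s).round(0))
E
```

```text
{'clock': np.float64(17.1), 'joints': array([ 0.408,  0.563, -1.119,  1.685,  0.532,  1.237, -0.359]), 'position': array([0.539, 0.136, 0.244]), 'ee_rot': array([-1.637e+00, -2.680e+00,  1.000e-03]), 'force': array([-0.298,  0.212,  0.413])}
valve [(0.77, array([245.5, 138.1,  28.6,  26.3]))]
lock_nut [(0.56, array([252. , 141.2,  17.8,  24.5]))]
valve_pin [(0.64, array([248.6, 149.3,  21.5,  17.1]))]
air_tank [(0.95, array([168. ,  47.7, 170.7, 202.7]))]
258.4793378515291 154.39622320396433
218 109
0.121 [226. 232.]
0.1455 [216. 249.]
0.1491 [214. 251.]
0.154 [212. 255.]
0.158 [210. 258.]
0.162 [208. 261.]
```

View pics/9.png

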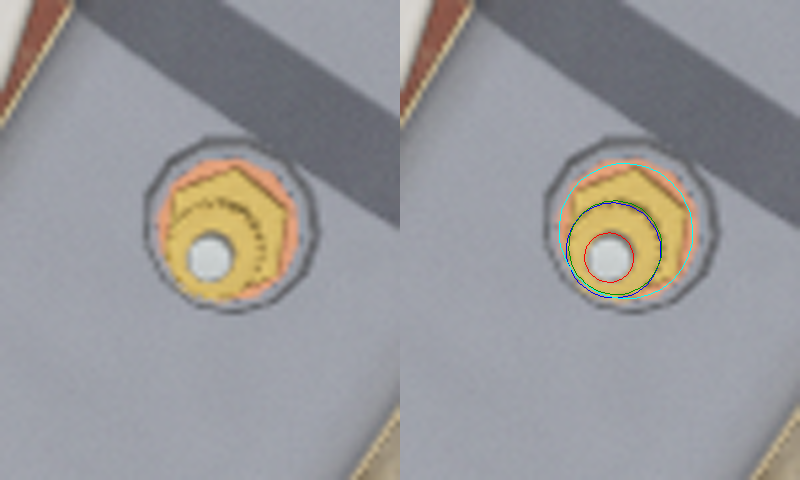

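move_arm([
  [-3.5,-1.8,0,0,0,0],
  [-3.5,-1.8,0,0,0,0],
  [-3,-1.5,0,0,0,0],
  [0,0,0,0,0,0],
  [0,0,0,0,0,0],
  [0,0,0,0,0,0],
])

```text
clock: 17.95
position: [0.4408, 0.0843, 0.2448]
ee_rot: [1.644, 2.677, 0.002]
force: [-0.4, 0.8, -0.3]
width: 0.004
```

```bash
python3 - <<'E'
from h import *
im,c=look('E')
u,v=proj(c,[.505,.1700,.14])[0]; print(u,v)
u0,v0=int(u)-38,max(0,int(v)-45)
x,y=.505,.1700; s=5.33
th=np.linspace(0,2*np.pi,60)
a=cv2.resize(im['color'][v0:v0+90,u0:u0+75],None,fx=s,fy=s,interpolation=cv2.INTER_CUBIC); b=a.copy()
for r,z,col in [(3,.158,(255,0,0)),(6,.158-.0089,(0,0,255)),(6,.158-.0125,(0,150,0)),(9.5,.121,(0,255,255))]:
    p=np.c_[x+r/1e3*np.cos(th),y+r/1e3*np.sin(th),0*th+z]
    cv2.polylines(b,[((proj(c,p)-[u0,v0]+.5)*s-.5).astype(int)],True,col,1)
save('10.png',np.hstack([a,b])); print(u0,v0)
for z in (.121,.1455,.1491,.154,.158,.162): print(z,((proj(c,[x,y,z])[0]-[u0,v0]+.5)*s).round(0))
E
```

```text
{'clock': np.float64(17.95), 'joints': array([ 0.652,  0.38 , -1.21 ,  1.919,  0.397,  1.115, -0.246]), 'position': array([0.441, 0.084, 0.245]), 'ee_rot': array([1.644e+00, 2.677e+00, 2.000e-03]), 'force': array([-0.433,  0.754, -0.332])}
valve [(0.93, array([389.4, 134.6,  40.1,  29. ]))]
lock_nut [(0.67, array([407.9, 144.6,  16.2,  19.2]))]
valve_pin [(0.8, array([406.4, 147.4,  24.3,  14.5])), (0.35, array([387.7, 135.6,  39.8,  30. ]))]
air_tank []
414.3709837680342 152.77570454312456
376 107
0.121 [156. 235.]
0.1455 [223. 250.]
0.1491 [234. 253.]
0.154 [250. 257.]
0.158 [263. 260.]
0.162 [276. 263.]
```

View pics/10.png

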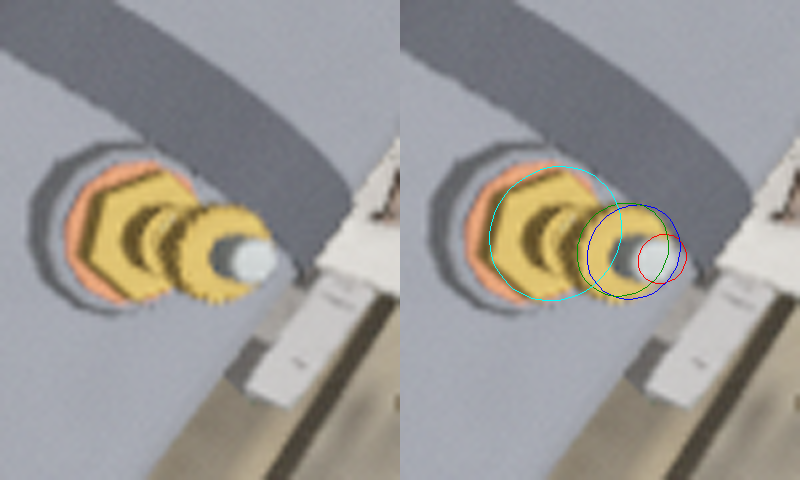

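The axis at (0.505, 0.170) fits. The nut top is now about 9.3 mm below the tip, against 12.5 mm at the start and 8.9 mm at the stop. To be sure it is on the stop, I'll make one more turning pass with a firmer grip (22 N).

move_arm([
  [1.6,2.1,0,0,0,-8.5],
  [1.6,2.2,0,0,0,-8.5],
  [1.6,2.1,0,0,0,-8.5],
  [1.6,2.2,0,0,0,-8.5],
  [0,0,0,0,0,-8.5],
  [0,0,0,0,0,-8.5],
  [0,0,0,0,0,-8.5],
  [0,0,0,0,0,-8.5],
], grip=0.28)

```text
clock: 19.0
position: [0.504, 0.1705, 0.2442]
ee_rot: [-2.863, -1.292, 0.001]
force: [0.4, -0.8, -0.5]
width: 0.281
```

move_arm([
  [0,0,0,0,0,-8.5],
  [0,0,0,0,0,-8.5],
  [0,0,0,0,0,-8.5],
  [0,0,-3,0,0,0],
  [0,0,0,0,0,0],
  [0,0,0,0,0,0],
])

```text
clock: 19.6
position: [0.5036, 0.1702, 0.2144]
ee_rot: [-3.076, -0.639, 0.003]
force: [-0.1, -0.7, 0.3]
width: 0.278
```

```bash
python3 s.py
```

```text
{'clock': 19.6, 'joints': [0.1023, 0.4072, -0.7052, 1.7978, 0.2999, 1.048, -1.8759], 'position': [0.5036, 0.1702, 0.2144], 'ee_rot': [-3.0758, -0.6389, 0.0027], 'force': [-0.1297, -0.7108, 0.3422], 'ft_torque': [0.0416, 0.0047, -0.0364], 'width': 0.2784}
z [-1.7e-03 -2.0e-04 -1.0e+00] y [ 0.398 -0.917 -0.   ]
```

move_arm([
  [0.13,-0.02,-2,0,0,0],
  [0,0,-2,0,0,0],
  [0,0,-1,0,0,0],
  [0,0,-0.95,0,0,0],
  [0,0,0,0,0,0],
  [0,0,0,0,0,0],
])

```text
clock: 20.2
position: [0.5055, 0.17, 0.1556]
ee_rot: [-3.076, -0.637, -0.001]
force: [0.3, -0.5, 0.7]
width: 0.281
```

```bash
python3 s.py
```

```text
{'clock': 20.2, 'joints': [0.0712, 0.4737, -0.6727, 1.8654, 0.3634, 0.9269, -1.9322], 'position': [0.5055, 0.17, 0.1556], 'ee_rot': [-3.0761, -0.6372, -0.0009], 'force': [0.3076, -0.5238, 0.6895], 'ft_torque': [-0.0155, -0.0119, -0.0036], 'width': 0.2815}
z [ 5.e-04  3.e-04 -1.e+00] y [ 0.397 -0.918 -0.   ]
```

move_arm([
  [-0.03,0,-0.05,0,0,0],
  [0,0,0,0,0,0],
  [0,0,0,0,0,0],
  [0,0,0,0,0,0],
  [0,0,0,0,0,0],
  [0,0,0,0,0,8],
  [0,0,0,0,0,8],
  [0,0,0,0,0,8],
], grip=0, force=22)

```text
clock: 21.0
position: [0.5048, 0.1701, 0.1547]
ee_rot: [-2.873, -1.271, -0.0]
force: [-1.5, 1.1, 1.1]
width: 0.11
```

```bash
python3 s.py
```

```text
{'clock': 21.0, 'joints': [0.1403, 0.504, -0.7774, 1.8622, 0.4292, 0.9501, -1.5688], 'position': [0.5048, 0.1701, 0.1547], 'ee_rot': [-2.8727, -1.2709, -0.0004], 'force': [-1.4528, 1.0542, 1.1247], 'ft_torque': [0.3253, 0.1959, -0.1224], 'width': 0.1097}
z [ 1.e-04  4.e-04 -1.e+00] y [ 0.74  -0.673 -0.   ]
```

move_arm([
  [0,0,0,0,0,8],
  [0,0,0,0,0,8],
  [0,0,0,0,0,8],
  [0,0,0,0,0,8],
  [0,0,0,0,0,8],
])

```text
clock: 21.5
position: [0.5047, 0.1697, 0.1545]
ee_rot: [-2.265, -2.176, 0.001]
force: [-1.9, 3.4, 0.8]
width: 0.109
```

```bash
python3 s.py
```

```text
{'clock': 21.5, 'joints': [0.2469, 0.5671, -0.9509, 1.8548, 0.5442, 1.0055, -0.9752], 'position': [0.5047, 0.1697, 0.1545], 'ee_rot': [-2.2653, -2.1765, 0.0007], 'force': [-1.8935, 3.4404, 0.7657], 'ft_torque': [0.6763, 0.27, -0.0809], 'width': 0.1089}
z [-4.e-04 -2.e-04 -1.e+00] y [ 0.999 -0.04  -0.   ]
```

move_arm([
  [0,0,0,0,0,0],
  [0,0,0,0,0,0],
  [0,0,0,0,0,0],
  [0,0,2,0,0,0],
  [0,0,3,0,0,0],
  [0,0,0.5,0,0,0],
  [0,0,0,0,0,0],
  [0,0,0,0,0,0],
], grip=0.25)

```text
clock: 22.3
position: [0.5047, 0.1692, 0.2088]
ee_rot: [2.273, 2.169, -0.001]
force: [-0.9, 0.4, -0.0]
width: 0.249
```

move_arm([
  [0,0,0,0,0,0],
  [0,0,0,0,0,0],
  [0,0,0,0,0,0],
  [0,0,0,0,0,0],
  [0,0,0,0,0,0],
], grip=0, force=10)

```text
clock: 22.8
position: [0.5049, 0.1697, 0.2094]
ee_rot: [-2.271, -2.17, 0.0]
force: [-0.3, 0.9, -0.5]
width: 0.008
```

```bash
python3 s.py
```

```text
{'clock': 22.8, 'joints': [0.285, 0.5083, -0.9961, 1.7898, 0.4744, 1.1063, -0.9195], 'position': [0.5049, 0.1697, 0.2094], 'ee_rot': [-2.2713, -2.1702, 0.0002], 'force': [-0.2879, 0.9388, -0.4964], 'ft_torque': [-0.0254, -0.0784, -0.0357], 'width': 0.0083}
z [-2.e-04  0.e+00 -1.e+00] y [ 0.999 -0.045 -0.   ]
```

move_arm([
  [0,0,-1.5,0,0,0],
  [0,0,-0.6,0,0,0],
  [0,0,-0.1,0,0,0],
  [0,0,-0.1,0,0,0],
  [0,0,0,0,0,0],
  [0,0,0,0,0,0],
])

```text
clock: 23.4
position: [0.5051, 0.1698, 0.1867]
ee_rot: [2.271, 2.17, 0.001]
force: [-0.1, -0.1, -0.6]
width: 0.003
```

move_arm([
  [0,0,-0.1,0,0,0],
  [0,0,-0.1,0,0,0],
  [0,0,0,0,0,0],
])

```text
clock: 23.7
position: [0.5049, 0.1696, 0.1844]
ee_rot: [2.271, 2.17, -0.0]
force: [0.2, -0.8, 0.4]
width: 0.004
```

move_arm([
  [0,0,-0.1,0,0,0],
  [0,0,-0.1,0,0,0],
  [0,0,0,0,0,0],
])

```text
clock: 24.0
position: [0.5049, 0.1696, 0.1824]
ee_rot: [-2.271, -2.17, 0.0]
force: [0.5, 0.4, -0.3]
width: 0.007
```

move_arm([
  [0,0,-0.1,0,0,0],
  [0,0,0,0,0,0],
  [0,0,0,0,0,0],
])

```text
clock: 24.3
position: [0.5049, 0.1697, 0.1815]
ee_rot: [2.271, 2.17, 0.0]
force: [-0.2, -0.1, 0.5]
width: 0.005
```

move_arm([
  [0,0,-0.1,0,0,0],
  [0,0,0,0,0,0],
  [0,0,0,0,0,0],
])

```text
clock: 24.6
position: [0.5049, 0.1697, 0.1805]
ee_rot: [2.271, 2.17, -0.0]
force: [0.7, 0.8, -0.2]
width: 0.0
```

move_arm([
  [0,0,-0.1,0,0,0],
  [0,0,0,0,0,0],
  [0,0,0,0,0,0],
])

```text
clock: 24.9
position: [0.5049, 0.1697, 0.1795]
ee_rot: [2.271, 2.17, -0.0]
force: [0.5, -0.0, 0.3]
width: 0.008
```

move_arm([
  [0,0,-0.1,0,0,0],
  [0,0,0,0,0,0],
  [0,0,0,0,0,0],
])

```text
clock: 25.2
position: [0.5049, 0.1697, 0.1785]
ee_rot: [-2.271, -2.17, 0.0]
force: [-0.4, 0.9, 1.2]
width: 0.002
```

move_arm([
  [0,0,-0.1,0,0,0],
  [0,0,0,0,0,0],
  [0,0,0,0,0,0],
])

```text
clock: 25.5
position: [0.5049, 0.1697, 0.1775]
ee_rot: [-2.271, -2.17, 0.0]
force: [0.1, 0.2, 0.4]
width: 0.003
```

move_arm([
  [0,0,-0.05,0,0,0],
  [0,0,0,0,0,0],
  [0,0,0,0,0,0],
])

```text
clock: 25.8
position: [0.5049, 0.1697, 0.177]
ee_rot: [2.271, 2.17, 0.0]
force: [0.0, -0.2, -0.7]
width: 0.003
```

move_arm([
  [0,0,-0.05,0,0,0],
  [0,0,0,0,0,0],
  [0,0,0,0,0,0],
])

```text
clock: 26.1
position: [0.505, 0.1697, 0.1765]
ee_rot: [2.271, 2.17, 0.0]
force: [-0.6, -0.3, 1.1]
width: 0.004
```

move_arm([
  [0,0,-0.05,0,0,0],
  [0,0,0,0,0,0],
  [0,0,0,0,0,0],
])

```text
clock: 26.4
position: [0.505, 0.1698, 0.1762]
ee_rot: [2.271, 2.17, 0.0]
force: [-0.9, -0.8, 3.1]
width: 0.007
```

move_arm([
  [0,0,-0.05,0,0,0],
  [0,0,0,0,0,0],
  [0,0,0,0,0,0],
])

```text
clock: 26.7
position: [0.505, 0.1697, 0.1756]
ee_rot: [2.271, 2.17, 0.0]
force: [-1.2, -0.2, 4.4]
width: 0.006
```

Touched: the pin's zero is at TCP z ≈ 0.1761. I'll press on in small steps to about 3 mm down.

move_arm([
  [0,0,-0.05,0,0,0],
  [0,0,0,0,0,0],
  [0,0,-0.05,0,0,0],
  [0,0,0,0,0,0],
  [0,0,0,0,0,0],
])

```text
clock: 27.2
position: [0.505, 0.1698, 0.1746]
ee_rot: [2.271, 2.17, 0.0]
force: [-1.0, -0.7, 5.5]
width: 0.008
```

move_arm([
  [0,0,-0.05,0,0,0],
  [0,0,0,0,0,0],
  [0,0,-0.05,0,0,0],
  [0,0,0,0,0,0],
  [0,0,0,0,0,0],
])

```text
clock: 27.7
position: [0.505, 0.1698, 0.1737]
ee_rot: [2.271, 2.17, 0.0]
force: [-1.3, -0.6, 6.7]
width: 0.002
```

```bash
python3 - <<'E'
from h import *
L=[]
for _ in range(4):
    st=monitor.observe(); L.append(np.r_[st['clock'],np.array(st['position'])*1e3,st['force']]); imaging.get_image('side')
print(np.round(L,2),np.mean(L,0).round(2))
E
```

```text
[[ 2.7700e+01  5.0503e+02  1.6977e+02  1.7369e+02 -1.2800e+00 -6.1000e-01
   6.7200e+00]
 [ 2.7750e+01  5.0503e+02  1.6977e+02  1.7371e+02 -7.5000e-01 -2.3000e-01
   6.9700e+00]
 [ 2.7800e+01  5.0502e+02  1.6982e+02  1.7373e+02 -5.6000e-01 -2.1000e-01
   6.1000e+00]
 [ 2.7850e+01  5.0506e+02  1.6982e+02  1.7374e+02 -1.4000e+00 -1.1500e+00
   7.4200e+00]] [ 27.78 505.03 169.8  173.72  -1.    -0.55   6.8 ]
```

move_arm([
  [0,0,-0.03,0,0,0],
  [0,0,0,0,0,0],
  [0,0,-0.03,0,0,0],
  [0,0,0,0,0,0],
  [0,0,0,0,0,0],
])

```text
clock: 28.4
position: [0.505, 0.1698, 0.1732]
ee_rot: [2.271, 2.17, 0.0]
force: [-1.4, 1.0, 6.3]
width: 0.006
```

```bash
python3 - <<'E'
from h import *
L=[]
for _ in range(6):
    st=monitor.observe(); L.append(np.r_[st['clock'],np.array(st['position'])*1e3,st['force']]); imaging.get_image('side')
print(np.mean(L,0).round(2), np.max(L,0).round(2))
E
```

```text
[ 28.52 505.04 169.8  173.18  -1.34  -0.77   7.39] [ 28.65 505.06 169.82 173.2   -0.71   1.     8.06]
```

move_arm([
  [0,0,-0.03,0,0,0],
  [0,0,0,0,0,0],
  [0,0,0,0,0,0],
  [0,0,0,0,0,0],
  [0,0,0,0,0,0],
  [0,0,0,0,0,0],
  [0,0,0,0,0,0],
  [0,0,0,0,0,0],
])

```text
clock: 29.5
position: [0.505, 0.1698, 0.1729]
ee_rot: [2.271, 2.17, 0.001]
force: [-1.8, -1.2, 6.6]
width: 0.006
```

```bash
python3 - <<'E'
from h import *
L=[]
for _ in range(8):
    st=monitor.observe(); L.append(np.r_[st['clock'],np.array(st['position'])*1e3,st['force']]); imaging.get_image('side')
print(np.mean(L,0).round(2), np.max(L,0).round(2))
E
```

```text
[ 29.68 505.05 169.8  172.9   -1.61  -0.95   7.18] [ 2.9850e+01  5.0506e+02  1.6982e+02  1.7291e+02 -3.3000e-01  1.0000e-02
  7.6200e+00]
```

move_arm([
  [0,0,0,0,0,0],
  [0,0,0,0,0,0],
  [0,0,0,0,0,0],
  [0,0,0,0,0,0],
  [0,0,0,0,0,0],
  [0,0,0,0,0,0],
  [0,0,0,0,0,0],
  [0,0,0,0,0,0],
])

```text
clock: 30.7
position: [0.505, 0.1698, 0.1729]
ee_rot: [2.271, 2.17, 0.0]
force: [-0.9, -0.2, 8.0]
width: 0.002
```

move_arm([
  [0,0,0,0,0,0],
  [0,0,0,0,0,0],
  [0,0,0,0,0,0],
  [0,0,0,0,0,0],
  [0,0,0,0,0,0],
  [0,0,0,0,0,0],
  [0,0,0,0,0,0],
  [0,0,0,0,0,0],
])

```text
clock: 31.5
position: [0.5051, 0.1698, 0.1729]
ee_rot: [2.271, 2.17, 0.001]
force: [-1.3, -1.4, 7.4]
width: 0.005
```

move_arm([
  [0,0,0.2,0,0,0],
  [0,0,0.3,0,0,0],
  [0,0,2,0,0,0],
  [-2,-2,3,0,0,0],
  [-3.5,-3,2,0,0,0],
  [-3,-3,0,0,0,0],
  [0,0,0,0,0,0],
  [0,0,0,0,0,0],
])

```text
clock: 32.3
position: [0.4201, 0.0884, 0.2475]
ee_rot: [2.274, 2.166, -0.001]
force: [0.7, 0.1, 0.1]
width: 0.008
```

```bash
python3 - <<'E'
from h import *
im,c=look('F')
x,y=.505,.1698; s=5.33
u,v=proj(c,[x,y,.14])[0]; print(u,v); u0,v0=int(u)-38,max(0,int(v)-45)
th=np.linspace(0,2*np.pi,60)
a=cv2.resize(im['color'][v0:v0+90,u0:u0+75],None,fx=s,fy=s,interpolation=cv2.INTER_CUBIC); b=a.copy()
for r,z,col in [(3,.157,(255,0,0)),(6,.157-.0089,(0,0,255)),(6,.157-.0125,(0,150,0))]:
    p=np.c_[x+r/1e3*np.cos(th),y+r/1e3*np.sin(th),0*th+z]
    cv2.polylines(b,[((proj(c,p)-[u0,v0]+.5)*s-.5).astype(int)],True,col,1)
save('11.png',np.hstack([a,b]))
for z in (.121,.1445,.1481,.154,.157,.160): print(z,((proj(c,[x,y,z])[0]-[u0,v0]+.5)*s).round(0))
E
```

```text
{'clock': np.float64(32.3), 'joints': array([ 0.616,  0.294, -1.131,  1.955,  0.304,  1.078, -0.694]), 'position': array([0.42 , 0.088, 0.247]), 'ee_rot': array([ 2.274e+00,  2.166e+00, -1.000e-03]), 'force': array([0.682, 0.084, 0.095])}
valve [(0.76, array([371.2,  85.7,  39. ,  26.5])), (0.6, array([263. , 158.7,  29.1,  34.1]))]
lock_nut [(0.52, array([391.8,  85.4,  15.1,  22. ])), (0.5, array([264.8,  52.5,  39.8,  65.7]))]
valve_pin [(0.55, array([386.2,  88.7,  24.9,  15.5])), (0.51, array([389.5,  82.7,  15.7,  24. ]))]
air_tank [(0.64, array([3.029e+02, 1.000e-01, 1.225e+02, 2.507e+02]))]
396.0358318388778 96.73860733966487
0.121 [160. 256.]
0.1445 [217. 244.]
0.1481 [227. 242.]
0.154 [243. 239.]
0.157 [252. 237.]
0.16 [261. 235.]
```

View pics/11.png

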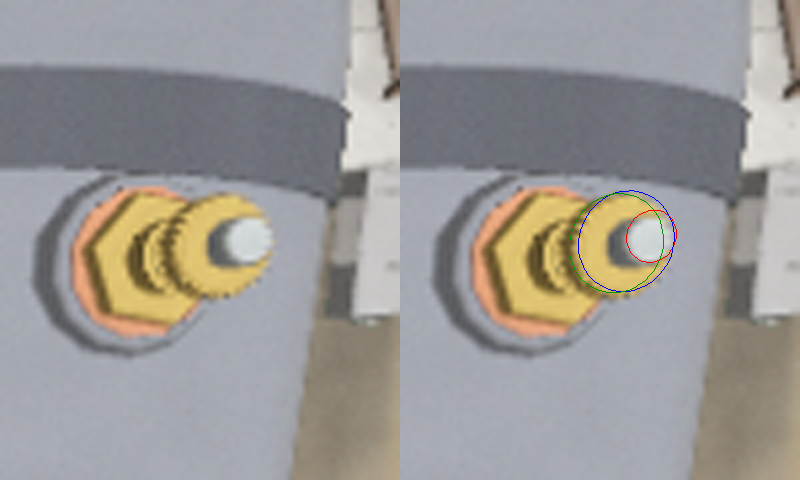

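The pin stands up again (tip at (247,241)) and the nut's top disc is at about (223,245). That is about 8.5 mm below the tip, which matches the stop. The arm is clear.

```bash
python3 - <<'E'
from h import *
print(workorder.sign_off())
E
```

```text
the job is handed in; nothing more can be done
None
```

The job is done and handed in; no verdict was reported.

- **Nut:** I unscrewed the lock nut in two turns of about 2.5 rad each at 12 N a finger. I then tried it twice more at 22 N to make sure it was on its stop. In the last picture its top sits about 8.5 mm below the pin tip; the text gives 8.9 mm at the stop, and it would be 12–12.5 mm at the start.
- **Pin:** I found the tip by touch at about z = 0.157 m. I pressed it about 3 mm down and held it there for about 3 s. The force on it averaged 7.4 N and no reading was above about 8 N. After I let go it stood up again.
- **Clear of the work:** The arm was well away from the valve and closed at hand-in, with nearly zero force on it.

**Checks that disagreed or stayed weak:**
- **Depth pressed:** It reads 3.2 mm from position but 2.6–2.8 mm from the spring force. Both are above the 2.3 mm needed.
- **Nut at the stop:** The wrist torque was too noisy to show the stop clearly. That rests on the turns made, the picture and the pin's free travel.
- **Heights from pictures:** My first estimates by eye came out up to 9 mm low at the boss, so I took the tip height from touch.
- **Bystanders:** I did not measure their positions again. The arm and fingers stayed well above them throughout.

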